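# Latch the hold-down strap over a charged battery

### The arm

A 6-joint arm with a two-finger parallel gripper is mounted at the origin on a cart in front of the work surface, level with it; the furniture and walls round the work are solid. World frame = base frame: x ahead of the robot, y to its left, z up, the work surface at z = 0. Lengths are in m, angles in rad, forces in N, time in s.
With the tool pointing down it reaches from about 0.25 to 0.85 m from the base axis. Payload 12.5 kg.
Tool frame: the origin (TCP) lies at the very end of the fingers, on their centre line; the grasp point (between the pads) lies 19 mm behind it (grasp_offset is the distance from the TCP to the grasp point, in m); z points along the fingers, y is the direction in which the jaws open and shut (so a half turn about z gives the same grasp; the last joint's range is limited). The gripper opens to 93 mm and grips with 3 to 60 N. Pads are 15 mm wide; open, the fingers measure 128 mm over their backs; the gripper's body (75 mm by 188 mm) begins 65 mm behind the grasp point.
Start: joints at [-1.31, 0.351, 1.652, -0, 1.139, -0.085], TCP at [0.186, -0.517, 0.219] pointing down, gripper open.
Joint ranges: [-2.75, 2.75], [-0.79, 2.1], [0.01, 2.65], [-1.57, 4.71], [0.07, 3.14], [-2.87, 2.87]. Speed limits (rad/s): [2.22, 2.22, 2.79, 3.14, 3.14, 3.14].

### API

Orientations are given as [roll, pitch, yaw] about the fixed x, y, z axes, in that order (R = Rz(yaw) Ry(pitch) Rx(roll)).
In Python, from station import observe, get_image, close_job, grasp_offset gives the robot as it stands.
- The arm moves only by the tool send_rows, never from a script. Its argument "commands" is a list of rows, each a list of 3 entries, a list of its own where there are three numbers: the opening in per cent of the stroke, from 0 (shut) to 100 (fully open), then the shift along the tool's x, y, z in m, then the turn, a rotation vector about the tool's x, y, z in rad. In form: [[grip, [dx, dy, dz], [ax, ay, az]], ...]. A call has 1 to 12 rows; each row is the pose to reach, as a shift and turn from the pose commanded when the call began, along the tool's axes at that moment; what a row does not reach only later rows make up. A row lasts 1/10 s, in which the tool goes at most 50 mm and 8.59 degrees, less where a joint would pass 70% of its speed; a pose out of reach is approached as far as the arm can. A call with a gripper value outside its range is refused whole. The fingers move at their own pace and stop on an object; "squeeze" is the grip in N (left out, the last holds). Time passes only in rows, so rows that repeat a pose let the fingers close. It gives the time, the measured TCP pose, the force and the opening at its end, in the units of the state.
- observe(): the state, without advancing time (a new reading comes with each control period).
- get_image(name): name is "scene" or "top" or "wrist"; returns a dict with "pixels" (384x512x3 uint8, red, green, blue), "depth" (384x512 float32, m along the optical axis (not along the pixel's ray), 0 where there is no reading), "fx", "fy", "cx", "cy" (pixels), "k1" (the pictures are not rectified: a ray, as slopes to the right and down, at radius r is drawn at 1 + k1 r^2 times it, then the intrinsics apply), "world_from_camera" (4x4, takes a point from camera to world coordinates). Camera axes: x right, y up, looking along -z (the intrinsics and any distortion apply to the point x, -y, -z); pixel columns grow to the right and rows downward; lengths in m; the calibration is good to about 2 mm. A picture is of the moment at which its call begins.
- close_job(): hands the job in, once; it reports no verdict.
The state is a dict: "clock": time; "joints": joint angles; "dq": joint speeds; "effort": joint torques, N m; "tool_pos": TCP position; "eef_rot": TCP orientation; "wrist_force": force on the tool from outside, world axes, zero at the start; "wrist_torque": the same for the moment, N m; "width": opening from 0.0 (shut) to 1.0 (fully open).
Only numpy, scipy, OpenCV 4.12 (cv2) and the standard library are available. Lean on these libraries where they do the work, as an engineer would, in place of code of your own. Each camera call takes 0.05 s, during which the arm holds its last target.

### The job

The motorcycle battery is charged and back in its carrier. Push the hinged steel hold-down strap over onto the battery and tuck its tongue fully home under the carrier's lip, against the spring of its rubber pad, so that it stays latched by itself. It is all fingertip pushing: do not lift the battery, and leave the spanner, the bolt and the spacer where they are.

Things in the scene. Friction and masses are not known exactly. Their poses are not given: they have to be found in the camera images.
- carrier: dark sheet-steel battery carrier bolted to a plywood board (130 x 200 x 12 mm), fixed to the worktop. Origin on the worktop under the battery's middle, z up. Along its +y: hinge post with slotted cheeks (y -96 to -45 mm, 40 mm wide, 121 mm high), battery (y -57 to 57, top 102 mm high), lip post (y 64 to 72, 34 mm wide). A 25 mm tray wall round the battery's foot.
- battery: black sealed motorcycle battery, 71 x 114 x 86 mm, 1.4 kg, loose in the carrier's tray with 1.5 mm play all round; origin at the centre of its underside, 16 mm above the worktop when seated; long side along the carrier's y. Two small terminals are sunk in the corners of its -x side.
- hold_strap (a joint): turn of the bright steel hold-down strap about its pin, rad: 0 = level, closed over the battery; 1.57 = upright; up to 2.1 = leaning out over the hinge post. Pin axis along the carrier's x. Strap 118 mm long from the pin, 26 mm wide, 3 mm thick; its last 22 mm is the 20 mm wide tongue. The hinge is stiff (0.04 N m): the strap stays about where it is left.
- strap_slide (a joint): position of the strap's pin along its slots, m: 0 = back, tongue clear of the lip, as needed for folding the strap down; 0.028 = home against its end stop, pushed toward the lip along the carrier's +y. Sliding takes 5 N; under the lip about 8 N while the strap is pressed down, but 20 to 30 N if it is not, as the tongue then wedges in the lip's flared mouth.
- strap_pin (a point): axis of the pin on which the strap turns, middle of its width, 112 mm above the worktop; at y = -85 mm of the carrier when slid back, -57 mm when home.
- tongue_tip (a point): end of the strap's tongue, middle of its thickness, 118 mm from the pin.
- lug (a point): top of the upturned thumb lug with its red sleeve, on the strap's upper (outer) face: 87 mm from the pin, 26 mm wide across the strap, 5 mm thick, 15.5 mm high over the strap. The strap behind it, toward the pin, is flat and can be pressed there while the lug is pushed.
- lip_mouth (a point): the lip, a 34 mm wide plate reaching from the lip post toward the hinge. This point: front edge of its level underside, 114.5 mm above the worktop, at the carrier's y = 50 mm. From here it runs level 14 mm back to the post, and flares up as a lead-in (9 mm toward the hinge, 6 mm higher; top edge 124 mm above the worktop). A tongue fully home lies 11 mm under it.
- spanner_13: combination spanner, 165 mm long, loose on the worktop in front of the carrier; origin at its middle, long side along its y. Not to be moved.
- bolt_3: hex bolt standing on its head, 85 mm tall, 22 mm wide, loose on the worktop beyond the lip post; origin at its foot. Not to be moved.
- hub_spacer: round alloy spacer, 38 mm wide, 30 mm tall, loose on the worktop beyond the hinge post; origin at its foot. Not to be moved.
- strap_pad (a point): middle of the springy rubber pad's underside (22 x 30 mm, 77 mm from the pin). It meets the battery first and holds the free strap at about 0.04 rad, its tongue 5 mm too high for the lip; 6 to 9 N pressed down behind the lug brings it to 0 or a little below (stop at -0.03). It lifts the strap again when let go, unless the tongue is under the lip.
Mind the look-alikes: they are no part of the job. What is shaped like the battery but green is not meant.

How it is judged:
By the outcome, as a careful person would: the job done as asked, in the order asked, and still so for the second after the job is handed in, with the robot touching nothing.
It also fails if it takes over 45 s, if anything falls off the work surface, if the arm or the gripper's body presses on something with over 40 N, if the wrist force passes 120 N, or if a joint passes its speed limit or range.

## Working session

There is one attempt and no reset: what is moved stays moved. The work goes in short steps, Python scripts to look and compute and a tool call to move; the robot and the scene stay as the last step left them, time stands still between calls to the robot, and variables do not carry over. Pictures are saved under pics/ and viewed, and the job is handed in when it is done.

Besides the shell and the picture viewer there is one more tool, called after "Call:" as a command line: name --argument value ..., lists and objects as JSON in quotes. send_rows: Moves the arm, as the interface text tells. Its arguments: {"type":"object","properties":{"commands":{"type":"array","items":{"type":"array"}},"squeeze":{"type":"number"}},"required":["commands"]}

```bash
ls; mkdir -p pics; cat > h.py <<'E'
import numpy as np, cv2
from station import observe, get_image
def shot(name,fn):
    im=get_image(name); cv2.imwrite('pics/'+fn+'.png',im['pixels'][:,:,::-1]); np.save('pics/'+fn+'.npy',im,allow_pickle=True); return im
def load(fn): return np.load('pics/'+fn+'.npy',allow_pickle=True).item()
def cam(im):
    K=np.array([[im['fx'],0,im['cx']],[0,im['fy'],im['cy']],[0,0,1.]]); return K,np.array([im['k1'],0,0,0,0.])
def w(im,uv,d=None):
    uv=np.array(uv,float).reshape(-1,1,2);K,D=cam(im)
    n=cv2.undistortPoints(uv,K,D)[:,0]
    out=[]
    for (u,v),(a,b) in zip(uv[:,0],n):
        dd=d if d is not None else im['depth'][int(round(v)),int(round(u))]
        p=np.array([a*dd,-b*dd,-dd,1]); out.append((im['world_from_camera']@p)[:3])
    return np.array(out)
def proj(im,P):
    P=np.atleast_2d(P); q=(np.linalg.inv(im['world_from_camera'])@np.c_[P,np.ones(len(P))].T)[:3].T
    K,D=cam(im); q=q*[1,-1,-1]
    return cv2.projectPoints(q,np.zeros(3),np.zeros(3),K,D)[0][:,0]
def cloud(im):
    v,u=np.nonzero(im['depth']>0);K,D=cam(im)
    n=cv2.undistortPoints(np.c_[u,v].astype(float).reshape(-1,1,2),K,D)[:,0]; d=im['depth'][v,u]
    p=np.c_[n[:,0]*d,-n[:,1]*d,-d,np.ones(len(d))]
    return (im['world_from_camera']@p.T)[:3].T,np.c_[u,v],im['pixels'][v,u]
E
python3 - <<'E'
from h import *
print(observe())
for n in('scene','top','wrist'):
    im=shot(n,n+'0'); print(n,im['fx'],im['k1'],im['world_from_camera'].round(3).tolist())
E
```

```text
pics
{'clock': 0.0, 'joints': array([-1.30958945e+00,  3.51231971e-01,  1.65241919e+00, -1.28183677e-06,
        1.13907264e+00, -8.46183399e-02]), 'dq': array([ 0.00054967,  0.00087172,  0.00107697,  0.00038103, -0.00054072,
        0.00050993]), 'effort': array([-1.45348858e-03, -4.97324717e+01, -2.85256720e+01,  6.98601524e-02,
        2.56926182e-02, -1.01376295e-04]), 'tool_pos': array([ 0.1863626 , -0.51710761,  0.21810562]), 'eef_rot': array([-3.14046545e+00, -9.44423920e-05,  3.45825701e-01]), 'wrist_force': array([ 0.12126097, -0.05526652, -0.10028996]), 'wrist_torque': array([ 0.00208914, -0.00292237,  0.04679831]), 'width': 1.0017989523176134}
scene 457.8690486681453 -0.13191276786997078 [[0.525, 0.42, -0.74, -0.068], [-0.851, 0.234, -0.471, -0.569], [-0.025, 0.877, 0.48, 0.509], [0.0, 0.0, 0.0, 1.0]]
top 369.2679457624648 -0.11681766060712627 [[0.02, 0.985, -0.171, 0.413], [-1.0, 0.021, 0.004, -0.16], [0.007, 0.171, 0.985, 0.928], [0.0, 0.0, 0.0, 1.0]]
wrist 281.25290245084784 -0.003821963794624647 [[0.338, 0.899, 0.279, 0.264], [-0.941, 0.323, 0.099, -0.49], [-0.001, -0.296, 0.955, 0.384], [0.0, 0.0, 0.0, 1.0]]
```

View pics/scene0.png

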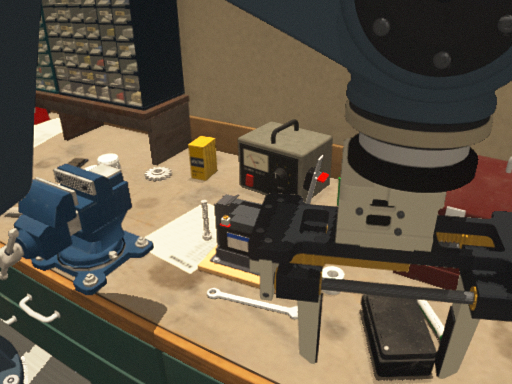

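View pics/top0.png

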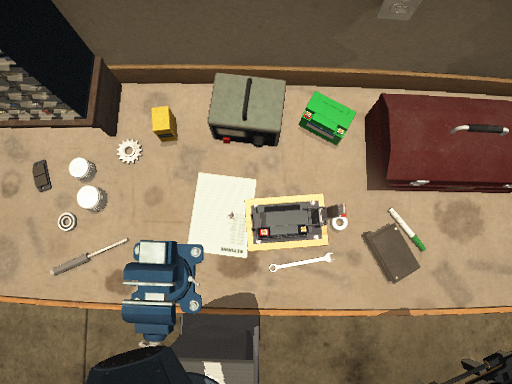

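The top view shows the carrier at about (287,222): hinge post on the right at (330,210), spacer (340,223), lip on the left with the bolt near (232,215), and spanner at (300,262). The green battery at (328,117) is the look-alike. Next I'll enlarge the crops and measure.

```bash
python3 - <<'E'
from h import *
im=load('top0'); c=im['pixels'][160:290,200:370,::-1]; cv2.imwrite('pics/tc.png',cv2.resize(c,None,fx=4.6,fy=4.6,interpolation=cv2.INTER_CUBIC))
im=load('scene0'); c=im['pixels'][130:320,190:350,::-1]; cv2.imwrite('pics/sc.png',cv2.resize(c,None,fx=3.1,fy=3.1,interpolation=cv2.INTER_CUBIC))
im=load('top0')
P,uv,rgb=cloud(im)
m=(uv[:,0]>240)&(uv[:,0]<350)&(uv[:,1]>190)&(uv[:,1]<252)
P,uv,rgb=P[m],uv[m],rgb[m].astype(int)
for lo,hi in((.005,.018),(.09,.108),(.108,.13),(.13,.3)):
    k=(P[:,2]>lo)&(P[:,2]<hi); Q=P[k]
    if len(Q): 
        r=cv2.minAreaRect((Q[:,:2]*1000).astype(np.float32)); print(lo,hi,k.sum(),r,np.median(Q[:,2]))
k=(P[:,2]>.13)|((rgb[:,0]>150)&(rgb[:,1]<80))
for a in zip(uv[k].tolist(),P[k].round(3).tolist(),rgb[k].tolist()):print(*a)
E
```

```text
0.005 0.018 2049 ((499.1424560546875, -247.5958251953125), (148.08822631835938, 252.8350372314453), 1.620779275894165) 0.012860153223019255
0.09 0.108 1370 ((494.8796081542969, -229.5824432373047), (71.18817901611328, 166.88157653808594), 5.298996925354004) 0.10195383894035759
0.108 0.13 365 ((495.3547058105469, -230.12109375), (44.304134368896484, 168.08804321289062), 4.442512512207031) 0.11816715467141092
0.13 0.3 291 ((502.65155029296875, -321.5008239746094), (25.83112907409668, 35.483192443847656), 5.777260780334473) 0.2016927610221526
[338, 203] [0.516, -0.321, 0.207] [200, 177, 145]
[343, 203] [0.513, -0.326, 0.227] [213, 195, 163]
[344, 203] [0.513, -0.328, 0.227] [209, 190, 157]
[336, 204] [0.515, -0.319, 0.197] [151, 130, 104]
[337, 204] [0.514, -0.32, 0.201] [152, 133, 111]
[338, 204] [0.514, -0.321, 0.205] [195, 178, 157]
[339, 204] [0.514, -0.323, 0.205] [180, 147, 124]
[340, 204] [0.512, -0.323, 0.216] [181, 117, 94]
[341, 204] [0.512, -0.324, 0.22] [134, 115, 97]
[342, 204] [0.511, -0.325, 0.225] [158, 144, 125]
[343, 204] [0.511, -0.326, 0.227] [219, 192, 169]
[344, 20
[... 13090 characters left out ...]
-0.316, 0.169] [132, 122, 106]
[324, 219] [0.491, -0.307, 0.131] [115, 104, 93]
[325, 219] [0.49, -0.308, 0.136] [111, 103, 91]
[326, 219] [0.49, -0.309, 0.14] [112, 104, 92]
[327, 219] [0.489, -0.31, 0.146] [119, 109, 94]
[328, 219] [0.489, -0.312, 0.15] [147, 129, 104]
[260, 229] [0.47, -0.168, 0.084] [171, 35, 32]
[267, 229] [0.47, -0.184, 0.085] [219, 68, 55]
[260, 230] [0.467, -0.168, 0.084] [248, 46, 38]
[260, 231] [0.465, -0.168, 0.084] [255, 52, 43]
[260, 232] [0.463, -0.169, 0.084] [255, 56, 47]
[260, 233] [0.46, -0.169, 0.085] [255, 58, 48]
[260, 234] [0.458, -0.169, 0.087] [255, 50, 45]
[266, 235] [0.456, -0.182, 0.081] [154, 48, 41]
[267, 235] [0.456, -0.185, 0.079] [210, 53, 48]
```

View pics/tc.png

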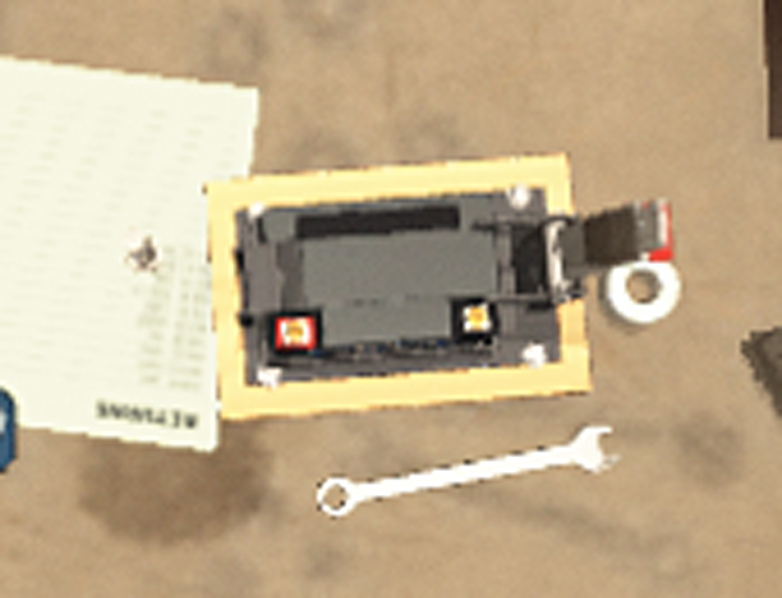

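View pics/sc.png

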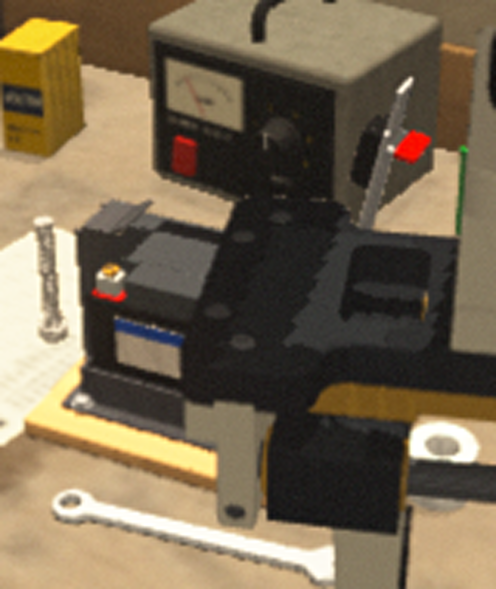

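```bash
python3 - <<'E'
from h import *
im=load('top0')
P,uv,rgb=cloud(im); rgb=rgb.astype(int)
m=(uv[:,0]>235)&(uv[:,0]<350)&(uv[:,1]>185)&(uv[:,1]<256)
P,uv,rgb=P[m],uv[m],rgb[m]
k=(P[:,2]>.005)&(P[:,2]<.02)&(rgb[:,0]>200)&(rgb[:,0]-rgb[:,2]>70)
from scipy.ndimage import label
r=cv2.minAreaRect((P[k][:,:2]*1000).astype(np.float32)); print('board',k.sum(),r)
k=(P[:,2]>.098)&(P[:,2]<.106)
r=cv2.minAreaRect((P[k][:,:2]*1000).astype(np.float32)); print('batt',k.sum(),r)
# candidate carrier frame; residual analysis
for yaw in (.08,.085,.09,.095):
    c,s=np.cos(yaw),np.sin(yaw); R=np.array([[c,-s],[s,c]])
    q=P[:,:2]@R   # carrier-aligned coordinates
    k=(P[:,2]>.005)&(P[:,2]<.02)&(rgb[:,0]>200)&(rgb[:,0]-rgb[:,2]>70)
    print(yaw,'board x',np.percentile(q[k][:,0],[0.5,1,99,99.5]).round(4),'y',np.percentile(q[k][:,1],[.5,1,99,99.5]).round(4))
    k=(P[:,2]>.112)&(P[:,2]<.13)
    hp=k&(q[:,1]<-.25); lp=k&(q[:,1]>-.22)
    for n,kk in(('hinge',hp),('lip',lp)): print(n,kk.sum(),np.percentile(q[kk][:,0],[1,99]).round(4),np.percentile(q[kk][:,1],[1,99]).round(4), np.median(P[kk][:,2]))
    k=(P[:,2]>.098)&(P[:,2]<.106)
    print('batt',np.percentile(q[k][:,0],[1,99]).round(4),np.percentile(q[k][:,1],[1,99]).round(4))
    k=(P[:,2]>.18)
    print('strap',np.percentile(q[k][:,0],[1,99]).round(4))
E
```

```text
board 1355 ((494.72369384765625, -232.760009765625), (130.7889862060547, 200.61000061035156), 5.439667701721191)
batt 1307 ((494.3336181640625, -223.45321655273438), (71.12926483154297, 154.54458618164062), 5.278092861175537)
0.08 board x [0.4091 0.4095 0.5394 0.5399] y [-0.3714 -0.371  -0.1723 -0.1718]
hinge 158 [0.4532 0.4972] [-0.3521 -0.304 ] 0.1187653912754228
lip 197 [0.457  0.4901] [-0.2172 -0.1871] 0.1179448092720301
batt [0.4402 0.5096] [-0.3134 -0.2033]
strap [0.4627 0.487 ]
0.085 board x [0.4081 0.4083 0.5379 0.5383] y [-0.3738 -0.3734 -0.1747 -0.1743]
hinge 158 [0.4515 0.4955] [-0.3544 -0.3063] 0.1187653912754228
lip 197 [0.456 0.489] [-0.2196 -0.1895] 0.1179448092720301
batt [0.4389 0.5084] [-0.3158 -0.2058]
strap [0.4608 0.4852]
0.09 board x [0.4068 0.407  0.5364 0.5366] y [-0.3763 -0.3757 -0.177  -0.1766]
hinge 158 [0.4498 0.4937] [-0.3567 -0.3086] 0.1187653912754228
lip 181 [0.4549 0.488 ] [-0.2196 -0.1917] 0.11776553488529384
batt [0.4376 0.5072] [-0.3182 -0.2083]
strap [0.459  0.4833]
0.095 board x [0.4054 0.4056 0.5348 0.5351] y [-0.3786 -0.378  -0.1793 -0.1789]
hinge 158 [0.4481 0.492 ] [-0.3589 -0.3108] 0.1187653912754228
lip 165 [0.4539 0.487 ] [-0.2197 -0.1937] 0.11765655747021986
batt [0.4363 0.5058] [-0.3204 -0.2108]
strap [0.4571 0.4815]
```

```bash
cat >> h.py <<'E'
from scipy.spatial.transform import Rotation as Ro
YAW=.092; RC=Ro.from_euler('z',YAW).as_matrix(); O=RC@np.array([.4713,-.2632,0])
def c2w(p): return O+RC@np.array(p,float)
def w2c(p): return (np.array(p,float)-O)@RC
def st():
    s=observe(); R=Ro.from_euler('xyz',s['eef_rot']).as_matrix(); return s,R
def rel(pc,yaw=np.pi/2+YAW):
    s,R=st(); d=R.T@(c2w(pc)-s['tool_pos']); T=Ro.from_euler('xyz',[np.pi,0,yaw]).as_matrix()
    print('shift',d.round(4),'rot',Ro.from_matrix(R.T@T).as_rotvec().round(4))
def rep():
    s,R=st(); print(round(s['clock'],2),'tcp_c',(w2c(s['tool_pos'])*1000).round(1),'rpy',s['eef_rot'].round(3),'Fc',(s['wrist_force']@RC).round(2),'w',round(s['width'],2))
E
python3 - <<'E'
from h import *
im=load('top0');P,uv,rgb=cloud(im); q=(P-O)@RC*1000
m=(uv[:,0]>350)&(uv[:,1]>80)&(uv[:,1]<290)&(P[:,2]>.05)
print('toolbox',np.percentile(q[m],[0.5,50,99.5],axis=0).round(0))
m=(uv[:,0]>205)&(uv[:,0]<290)&(uv[:,1]>70)&(uv[:,1]<150)&(P[:,2]>.05)
print('charger',np.percentile(q[m],[0.5,50,99.5],axis=0).round(0))
print('O',O)
# check model by the lip/hinge edges
for lo,hi,a,b in((.112,.13,-120,-30),(.112,.13,30,100),(.14,.24,-150,-50)):
    k=(P[:,2]>lo)&(P[:,2]<hi)&(q[:,1]>a)&(q[:,1]<b)&(abs(q[:,0])<40)
    print(np.percentile(q[k],[1,99],axis=0).round(1).tolist())
k=(abs(q[:,0])<11)&(q[:,1]>20)&(q[:,1]<80)&(P[:,2]>.08)
i=np.argsort(q[k][:,1]); print(q[k][i][::6,1:].round(0).tolist())
rep(); rel([0,-150,150] and [0,-.155,.20])
E
```

```text
toolbox [[-141. -625.   50.]
 [ 131. -354.  175.]
 [ 331. -227.  226.]]
charger [[181. -40.  52.]
 [261.  61. 131.]
 [386. 154. 160.]]
O [ 0.49348712 -0.21878846  0.        ]
[[-22.2, -94.4, 112.7], [21.7, -46.3, 128.8]]
[[-16.8, 40.3, 114.2], [16.3, 70.2, 124.2]]
[[-13.1, -120.2, 140.2], [11.6, -85.5, 228.3]]
[[20.0, 101.0], [22.0, 102.0], [23.0, 101.0], [24.0, 103.0], [26.0, 101.0], [27.0, 101.0], [29.0, 100.0], [30.0, 102.0], [31.0, 99.0], [33.0, 103.0], [34.0, 105.0], [36.0, 102.0], [37.0, 102.0], [38.0, 99.0], [40.0, 122.0], [42.0, 124.0], [43.0, 121.0], [44.0, 122.0], [45.0, 123.0], [47.0, 119.0], [49.0, 120.0], [49.0, 120.0], [51.0, 118.0], [52.0, 118.0], [54.0, 119.0], [55.0, 118.0], [56.0, 117.0], [58.0, 116.0], [59.0, 118.0], [60.0, 117.0], [62.0, 118.0], [63.0, 117.0], [64.0, 117.0], [65.0, 116.0], [67.0, 116.0]]
0.15 tcp_c [-333.2 -268.9  218.2] rpy [-3.141 -0.     0.346] Fc [-0.21 -0.42  0.92] w 1.0
shift [ 0.3511 -0.0266  0.0183] rot [-7.000e-04 -6.000e-04 -1.317e+00]
```

Call:
send_rows --commands '[[0, [0.03, -0.002, 0.0], [0, 0, -0.11]], [0, [0.06, -0.004, 0.0], [0, 0, -0.22]], [0, [0.09, -0.007, 0.0], [0, 0, -0.33]], [0, [0.12, -0.009, 0.0], [0, 0, -0.44]], [0, [0.15, -0.011, 0.0], [0, 0, -0.55]], [0, [0.18, -0.013, 0.0], [0, 0, -0.66]], [0, [0.21, -0.016, 0.0], [0, 0, -0.77]], [0, [0.24, -0.018, 0.0], [0, 0, -0.88]], [0, [0.27, -0.02, 0.004], [0, 0, -0.99]], [0, [0.3, -0.022, 0.008], [0, 0, -1.1]], [0, [0.33, -0.025, 0.013], [0, 0, -1.21]], [0, [0.351, -0.0266, 0.018], [0, 0, -1.317]]]' --squeeze 20

```text
clock: 1.35
tool_pos: [0.5091, -0.3723, 0.2001]
eef_rot: [-3.141, -0.0, 1.668]
wrist_force: [-0.3, -0.3, 0.3]
width: 0.025
```

Call:
send_rows --commands '[[0, [0, 0, 0], [0, 0, 0]], [0, [0, 0, 0], [0, 0, 0]], [0, [0, 0, 0], [0, 0, 0]]]'

```text
clock: 1.65
tool_pos: [0.5069, -0.3739, 0.2008]
eef_rot: [-3.141, 0.0, 1.66]
wrist_force: [0.3, 0.4, -0.4]
width: 0.006
```

```bash
python3 - <<'E'
from h import *
rep(); rel([0,-.155,.175])
shot('scene','scene1'); im=shot('wrist','wrist1'); shot('top','top1')
a=[cv2.imread(f'pics/{n}1.png') for n in('scene','top')]
cv2.imwrite('pics/v1.png',cv2.resize(np.hstack(a),None,fx=.78,fy=.78))
s,R=st(); print(observe()['joints'].round(2))
E
```

```text
1.65 tcp_c [  -0.9 -155.7  200.8] rpy [-3.141  0.     1.66 ] Fc [ 0.32  0.4  -0.38] w 0.01
shift [0.0007 0.0009 0.0258] rot [-0.0001  0.0001 -0.0024]
[-0.71  0.51  1.45 -0.    1.18 -0.8 ]
```

View pics/v1.png

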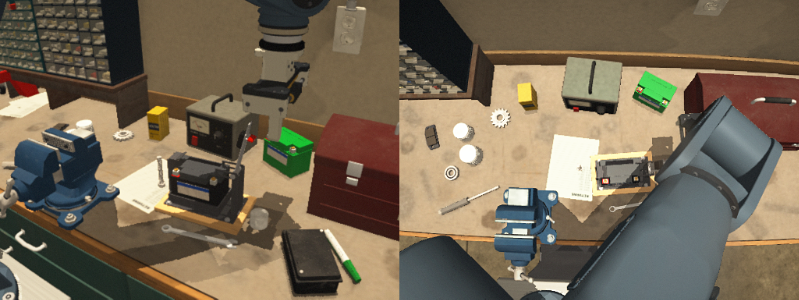

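View pics/wrist1.png

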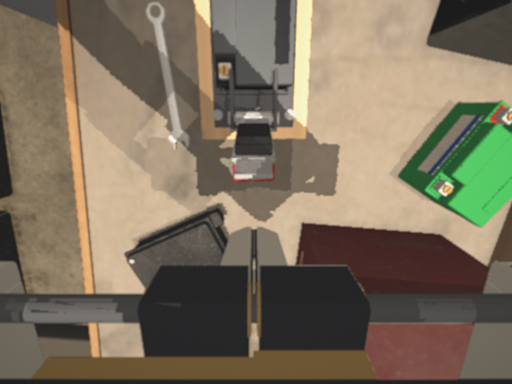

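The wrist view shows the closed fingers (253,240) behind the strap and its lug (253,165), in line with them. I'll push it over now.

Call:
send_rows --commands '[[0, [0.001, 0.001, 0.013], [0, 0, 0]], [0, [0.001, 0.001, 0.026], [0, 0, 0]], [0, [0.012, 0.001, 0.026], [0, 0, 0]], [0, [0.024, 0.001, 0.026], [0, 0, 0]], [0, [0.034, 0.001, 0.026], [0, 0, 0]], [0, [0.044, 0.001, 0.026], [0, 0, 0]], [0, [0.052, 0.001, 0.026], [0, 0, 0]], [0, [0.06, 0.001, 0.026], [0, 0, 0]], [0, [0.068, 0.001, 0.026], [0, 0, 0]], [0, [0.076, 0.001, 0.026], [0, 0, 0]]]'

```text
clock: 2.8
tool_pos: [0.5015, -0.297, 0.1746]
eef_rot: [-3.141, -0.0, 1.663]
wrist_force: [0.5, -0.4, -0.2]
width: 0.004
```

```bash
python3 - <<'E'
from h import *
rep(); shot('scene','scene2')
c=cv2.imread('pics/scene2.png')[100:340,150:400]; cv2.imwrite('pics/s2.png',cv2.resize(c,None,fx=2.4,fy=2.4))
E
```

```text
2.8 tcp_c [  0.8 -78.6 174.6] rpy [-3.141 -0.     1.663] Fc [ 0.47 -0.49 -0.2 ] w 0.0
```

View pics/s2.png

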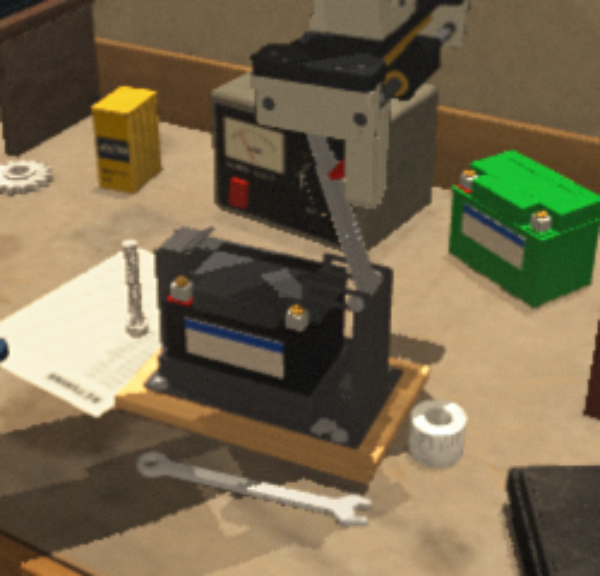

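Call:
send_rows --commands '[[0, [0.008, -0.001, 0], [0, 0, 0]], [0, [0.016, -0.001, 0], [0, 0, 0]], [0, [0.024, -0.001, 0], [0, 0, 0]], [0, [0.032, -0.001, 0], [0, 0, 0]], [0, [0.039, -0.001, 0], [0, 0, 0]], [0, [0.041, -0.001, 0], [0, 0, 0]]]'

```text
clock: 3.45
tool_pos: [0.4969, -0.2561, 0.1747]
eef_rot: [-3.142, -0.0, 1.663]
wrist_force: [-0.6, -0.6, 1.1]
width: 0.003
```

```bash
python3 - <<'E'
from h import *
rep(); shot('scene','scene3')
c=cv2.imread('pics/scene3.png')[100:340,150:400]; cv2.imwrite('pics/s3.png',cv2.resize(c,None,fx=2.4,fy=2.4))
E
```

```text
3.45 tcp_c [ -0.  -37.4 174.7] rpy [-3.142 -0.     1.663] Fc [-0.67 -0.5   1.06] w 0.0
```

View pics/s3.png

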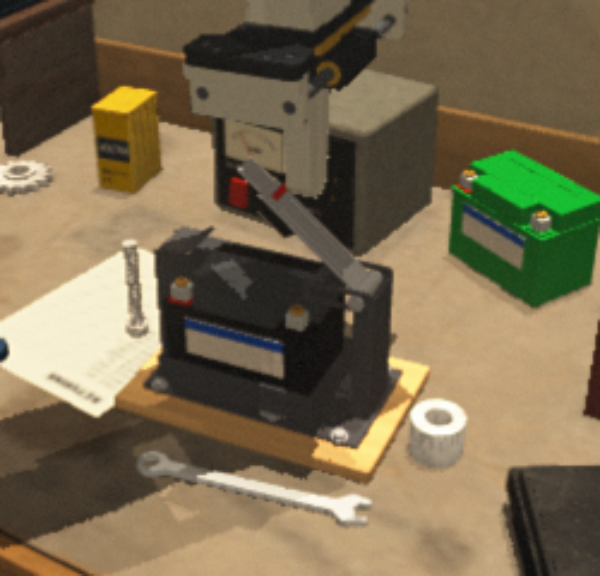

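The strap is at about 0.65 rad with its lug at (280,192), and the finger is just behind it. I'll lower the finger behind the lug.

Call:
send_rows --commands '[[0, [-0.001, 0, 0.01], [0, 0, 0]], [0, [-0.001, 0, 0.02], [0, 0, 0]], [0, [-0.001, 0, 0.028], [0, 0, 0]], [0, [-0.001, 0, 0.036], [0, 0, 0]], [0, [-0.001, 0, 0.043], [0, 0, 0]], [0, [0.006, 0, 0.046], [0, 0, 0]], [0, [0.012, 0, 0.05], [0, 0, 0]], [0, [0.017, 0, 0.053], [0, 0, 0]], [0, [0.017, 0, 0.053], [0, 0, 0]]]'

```text
clock: 4.4
tool_pos: [0.4952, -0.2391, 0.1214]
eef_rot: [-3.141, -0.0, 1.664]
wrist_force: [-0.1, 0.0, -0.4]
width: 0.001
```

```bash
python3 - <<'E'
from h import *
rep(); shot('scene','scene4')
c=cv2.imread('pics/scene4.png')[100:340,150:400]; cv2.imwrite('pics/s4.png',cv2.resize(c,None,fx=2.4,fy=2.4))
E
```

```text
4.4 tcp_c [ -0.2 -20.4 121.4] rpy [-3.141 -0.     1.664] Fc [-0.07  0.05 -0.36] w 0.0
```

View pics/s4.png

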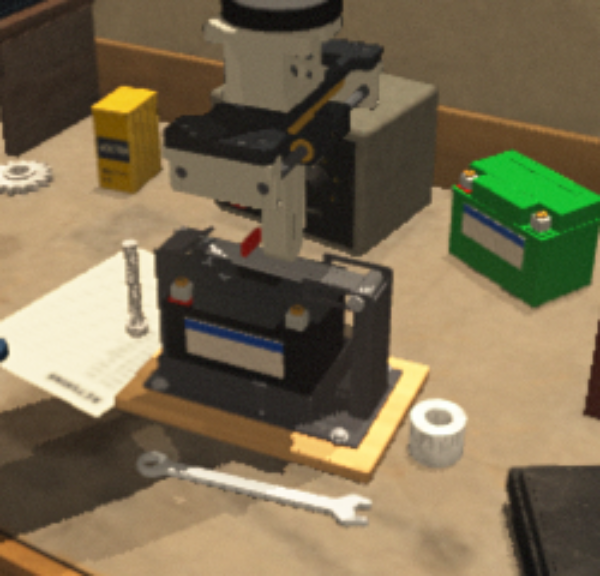

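Call:
send_rows --commands '[[0, [0.003, 0, 0.003], [0, 0, 0]], [0, [0.006, 0, 0.005], [0, 0, 0]], [0, [0.006, 0, 0.006], [0, 0, 0]], [0, [0.006, 0, 0.0065], [0, 0, 0]], [0, [0.006, 0, 0.0065], [0, 0, 0]]]'

```text
clock: 4.95
tool_pos: [0.4948, -0.2338, 0.1152]
eef_rot: [3.142, -0.001, 1.663]
wrist_force: [-0.3, 3.2, 3.8]
width: 0.002
```

```bash
python3 -c "
from h import *
rep();rep()"
```

```text
4.95 tcp_c [ -0.  -15.  115.2] rpy [ 3.142e+00 -1.000e-03  1.663e+00] Fc [0.03 3.18 3.79] w 0.0
4.95 tcp_c [ -0.  -15.  115.2] rpy [ 3.142e+00 -1.000e-03  1.663e+00] Fc [0.03 3.18 3.79] w 0.0
```

Call:
send_rows --commands '[[0, [0, 0, 0.0005], [0, 0, 0]], [0, [0, 0, 0.001], [0, 0, 0]], [0, [0, 0, 0.0015], [0, 0, 0]], [0, [0, 0, 0.0015], [0, 0, 0]]]'

```text
clock: 5.35
tool_pos: [0.4948, -0.2338, 0.1139]
eef_rot: [3.141, -0.0, 1.663]
wrist_force: [-1.3, 4.5, 8.0]
width: 0.002
```

```bash
python3 - <<'E'
from h import *
rep(); shot('scene','scene5')
c=cv2.imread('pics/scene5.png')[180:300,190:330]; cv2.imwrite('pics/s5.png',cv2.resize(c,None,fx=5,fy=5,interpolation=cv2.INTER_CUBIC))
E
```

```text
5.35 tcp_c [ -0.  -15.1 113.9] rpy [ 3.141 -0.     1.663] Fc [-0.92  4.57  8.02] w 0.0
```

View pics/s5.png

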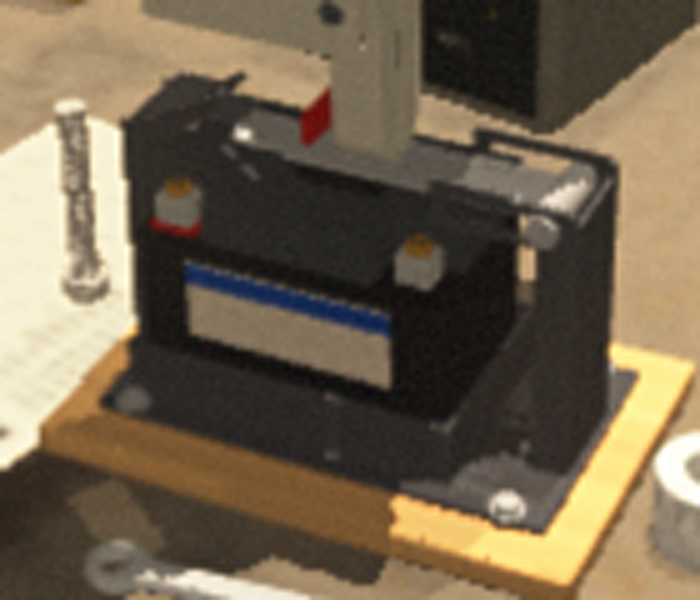

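Call:
send_rows --commands '[[0, [0.003, 0, 0.0008], [0, 0, 0]], [0, [0.006, 0, 0.001], [0, 0, 0]], [0, [0.009, 0, 0.001], [0, 0, 0]], [0, [0.011, 0, 0.001], [0, 0, 0]]]'

```text
clock: 5.8
tool_pos: [0.495, -0.2248, 0.1137]
eef_rot: [3.139, 0.004, 1.663]
wrist_force: [1.0, -10.9, 4.5]
width: 0.005
```

```bash
python3 -c "
from h import *
rep()"
```

```text
5.8 tcp_c [  0.9  -6.1 113.7] rpy [3.139 0.004 1.663] Fc [ -0.05 -10.92   4.45] w 0.0
```

Call:
send_rows --commands '[[0, [0.0, 0, 0.001], [0, 0, 0]], [0, [0.002, 0, 0.0015], [0, 0, 0]], [0, [0.005, 0, 0.0015], [0, 0, 0]], [0, [0.005, 0, 0.0015], [0, 0, 0]]]'

```text
clock: 6.2
tool_pos: [0.4949, -0.2208, 0.1129]
eef_rot: [3.138, 0.006, 1.663]
wrist_force: [-0.7, -10.7, 11.2]
width: 0.007
```

```bash
python3 -c "
from h import *
rep()"
```

```text
6.2 tcp_c [  1.2  -2.1 112.9] rpy [3.138 0.006 1.663] Fc [ -1.65 -10.57  11.21] w 0.01
```

Call:
send_rows --commands '[[0, [0.003, 0, 0], [0, 0, 0]], [0, [0.006, 0, 0], [0, 0, 0]], [0, [0.009, 0, 0], [0, 0, 0]], [0, [0.011, 0, 0], [0, 0, 0]], [0, [0.011, 0, 0], [0, 0, 0]]]'

```text
clock: 6.7
tool_pos: [0.4939, -0.2098, 0.1128]
eef_rot: [3.138, 0.006, 1.663]
wrist_force: [-1.3, -10.5, 11.0]
width: 0.007
```

```bash
python3 -c "
from h import *
rep()"
```

```text
6.7 tcp_c [  1.2   8.9 112.8] rpy [3.138 0.006 1.663] Fc [ -2.21 -10.31  10.95] w 0.01
```

Call:
send_rows --commands '[[0, [0.003, 0, 0], [0, 0, 0]], [0, [0.005, 0, 0], [0, 0, 0]], [0, [0.007, 0, 0], [0, 0, 0]], [0, [0.009, 0, 0], [0, 0, 0]], [0, [0.009, 0, 0], [0, 0, 0]]]'

```text
clock: 7.2
tool_pos: [0.4931, -0.2009, 0.1129]
eef_rot: [3.137, 0.006, 1.663]
wrist_force: [-0.7, -10.7, 12.2]
width: 0.004
```

```bash
python3 -c "
from h import *
rep()"
```

```text
7.2 tcp_c [  1.2  17.8 112.9] rpy [3.137 0.006 1.663] Fc [ -1.64 -10.59  12.22] w 0.0
```

Call:
send_rows --commands '[[0, [0.001, 0, 0], [0, 0, 0]], [0, [0.002, 0, 0], [0, 0, 0]], [0, [0.003, 0, 0], [0, 0, 0]], [0, [0.003, 0, 0], [0, 0, 0]]]'

```text
clock: 7.6
tool_pos: [0.4928, -0.1981, 0.1128]
eef_rot: [3.137, 0.006, 1.663]
wrist_force: [-0.2, -12.3, 10.5]
width: 0.008
```

```bash
python3 -c "
from h import *
rep()"
```

```text
7.6 tcp_c [  1.3  20.7 112.8] rpy [3.137 0.006 1.663] Fc [ -1.33 -12.27  10.51] w 0.01
```

Call:
send_rows --commands '[[0, [0.001, 0, 0], [0, 0, 0]], [0, [0.002, 0, 0], [0, 0, 0]], [0, [0.002, 0, 0], [0, 0, 0]]]'

```text
clock: 7.9
tool_pos: [0.4928, -0.1972, 0.1129]
eef_rot: [3.137, 0.008, 1.664]
wrist_force: [-0.8, -20.0, 7.9]
width: 0.008
```

```bash
python3 -c "
from h import *
rep()"
```

```text
7.9 tcp_c [  1.3  21.6 112.9] rpy [3.137 0.008 1.664] Fc [ -2.68 -19.84   7.89] w 0.01
```

Call:
send_rows --commands '[[0, [0.001, 0, 0], [0, 0, 0]], [0, [0.001, 0, 0], [0, 0, 0]]]'

```text
clock: 8.1
tool_pos: [0.4928, -0.1971, 0.1129]
eef_rot: [3.137, 0.01, 1.664]
wrist_force: [-1.6, -27.0, 6.5]
width: 0.009
```

```bash
python3 - <<'E'
from h import *
rep(); shot('scene','scene6')
c=cv2.imread('pics/scene6.png')[180:300,190:330]; cv2.imwrite('pics/s6.png',cv2.resize(c,None,fx=5,fy=5,interpolation=cv2.INTER_CUBIC))
E
```

```text
8.1 tcp_c [  1.3  21.7 112.9] rpy [3.137 0.01  1.664] Fc [ -4.13 -26.77   6.54] w 0.01
```

View pics/s6.png

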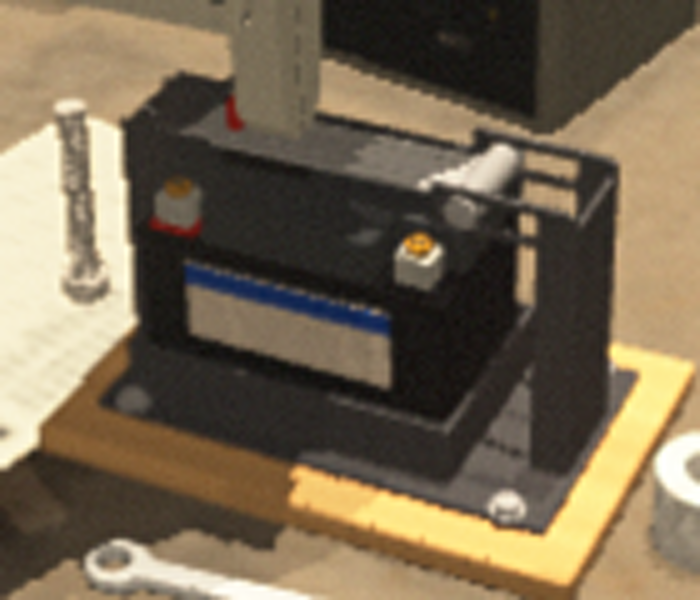

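Force rose to 27 N with only 0.1 mm more travel, so the strap is at its end stop. The pin sits at the front of the slot. I'll relieve the push, then lift clear.

Call:
send_rows --commands '[[0, [-0.002, 0, 0], [0, 0, 0]], [0, [-0.0035, 0, 0], [0, 0, 0]], [0, [-0.0035, 0, -0.003], [0, 0, 0]], [0, [-0.0035, 0, -0.006], [0, 0, 0]], [0, [-0.0045, 0, -0.012], [0, 0, 0]], [0, [-0.006, 0, -0.03], [0, 0, 0]], [0, [-0.006, 0, -0.06], [0, 0, 0]], [0, [-0.02, 0, -0.1], [0, 0, 0]], [0, [-0.06, 0, -0.13], [0, 0, 0]], [0, [-0.1, 0, -0.15], [0, 0, 0]], [0, [-0.14, 0, -0.16], [0, 0, 0]], [0, [-0.17, 0, -0.16], [0, 0, 0]]]'

```text
clock: 9.35
tool_pos: [0.5067, -0.3643, 0.2728]
eef_rot: [3.14, 0.003, 1.662]
wrist_force: [-0.1, 0.2, -0.0]
width: 0.006
```

```bash
python3 - <<'E'
from h import *
rep(); shot('scene','scene7');im=shot('top','top7');shot('wrist','wrist7')
c=cv2.imread('pics/scene7.png')[180:300,190:330]; cv2.imwrite('pics/s7.png',cv2.resize(c,None,fx=5,fy=5,interpolation=cv2.INTER_CUBIC))
P,uv,rgb=cloud(im); q=(P-O)@RC*1000
k=(abs(q[:,0])<9)&(q[:,1]>-100)&(q[:,1]<80)&(P[:,2]>.08)&(P[:,2]<.2)
i=np.argsort(q[k][:,1]); print(q[k][i][::12,1:].round(0).tolist())
E
```

```text
9.35 tcp_c [-2.000e-01 -1.461e+02  2.728e+02] rpy [3.140e+00 3.000e-03 1.662e+00] Fc [-0.12  0.21 -0.02] w 0.01
[[-96.0, 113.0], [-94.0, 85.0], [-93.0, 94.0], [-62.0, 115.0], [-58.0, 116.0], [-55.0, 120.0], [-52.0, 113.0], [-49.0, 112.0], [-46.0, 113.0], [-42.0, 114.0], [-39.0, 115.0], [-35.0, 114.0], [-32.0, 114.0], [-29.0, 115.0], [-26.0, 112.0], [-22.0, 113.0], [-19.0, 111.0], [-16.0, 113.0], [-12.0, 115.0], [-9.0, 115.0], [-6.0, 112.0], [-2.0, 114.0], [1.0, 113.0], [5.0, 116.0], [7.0, 113.0], [11.0, 114.0], [14.0, 116.0], [18.0, 115.0], [20.0, 114.0], [24.0, 113.0], [28.0, 127.0], [30.0, 131.0], [33.0, 113.0], [36.0, 114.0], [40.0, 121.0], [43.0, 122.0], [47.0, 121.0], [49.0, 118.0], [53.0, 121.0], [56.0, 116.0], [60.0, 120.0], [63.0, 117.0], [66.0, 116.0]]
```

View pics/s7.png

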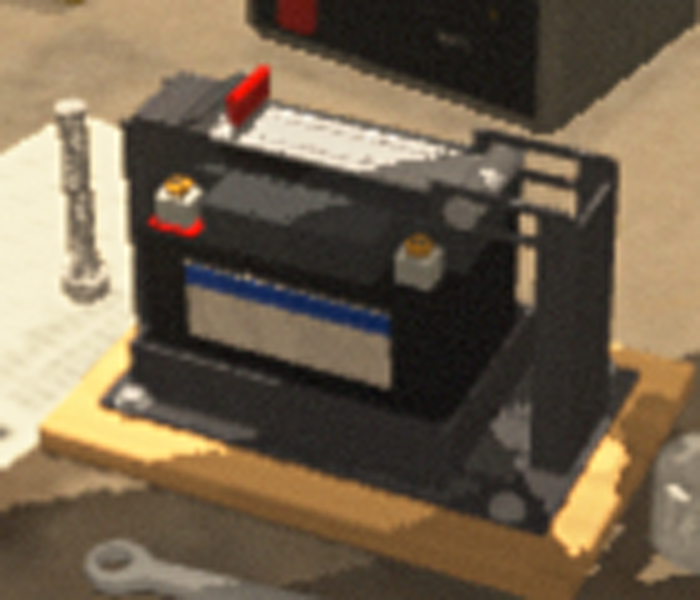

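View pics/wrist7.png

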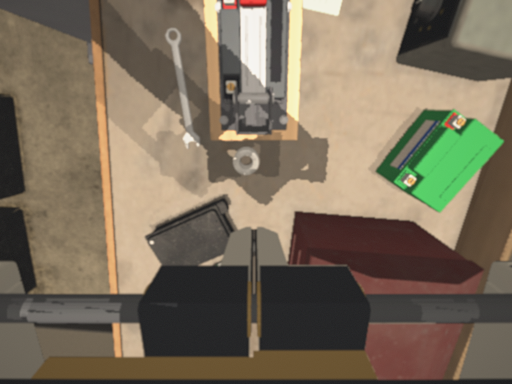

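The strap lies level under the lip. The red lug is at y of about 28 to 31 mm, where home should put it at 27.5 to 32.5. The bolt, spanner and spacer are still in place. I'll let a second pass, check again, and hand in.

Call:
send_rows --commands '[[0, [0, 0, 0], [0, 0, 0]], [0, [0, 0, 0], [0, 0, 0]], [0, [0, 0, 0], [0, 0, 0]], [0, [0, 0, 0], [0, 0, 0]], [0, [0, 0, 0], [0, 0, 0]], [0, [0, 0, 0], [0, 0, 0]], [0, [0, 0, 0], [0, 0, 0]], [0, [0, 0, 0], [0, 0, 0]], [0, [0, 0, 0], [0, 0, 0]], [0, [0, 0, 0], [0, 0, 0]]]'

```text
clock: 10.5
tool_pos: [0.5065, -0.3615, 0.2711]
eef_rot: [3.142, 0.0, 1.663]
wrist_force: [0.1, -0.1, 0.5]
width: 0.007
```

```bash
python3 - <<'E'
from h import *
from station import close_job
rep(); a=load('scene7'); b=shot('scene','scene8')
def red(im):
    p=im['pixels'].astype(int); m=(p[...,0]>130)&(p[...,1]<60)&(p[...,2]<60); m[:190]=0;m[215:]=0;m[:,:225]=0;m[:,250:]=0
    v,u=np.nonzero(m); return u.mean(),v.mean(),len(u)
print(red(a),red(b)); print(close_job())
E
```

```text
10.5 tcp_c [-1.000e-01 -1.433e+02  2.711e+02] rpy [3.142 0.    1.663] Fc [ 0.14 -0.08  0.52] w 0.01
(np.float64(238.95833333333334), np.float64(196.91666666666666), 24) (np.float64(239.04), np.float64(196.92), 25)
the job is handed in; nothing more can be done
None
```

I folded the hold-down strap onto the battery with closed fingertips, pressed it down behind the lug at about 11 N, and pushed the lug forward until the tongue was home under the lip. The job is handed in, at about 10.5 s on the clock.

- **Home:** at the end of the slide the push rose from 11 N to 27 N with only 0.1 mm more travel, so it was against the end stop.
- **Latched:** with the robot clear, the strap lay level at 113–115 mm. The lug was at y of about 28–31 mm, where home should put it at 27.5–32.5 mm. It had not moved when I looked again 1 s later.
- **Other parts:** the spanner, bolt and spacer looked untouched in the pictures, though I did not measure their positions again. The battery stayed in its tray.

The finger ended 1–2 mm further forward than my model predicted. That is within the calibration error plus a slight tilt of the finger. No check failed.

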